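# Turn the flux bottle over and stand it up in its cradle

### The arm

A 6-joint arm with a two-finger parallel gripper is mounted at the origin on the work surface. World frame = base frame: x ahead of the robot, y to its left, z up, the work surface at z = 0. Lengths are in mm, angles in rad, forces in N, time in s.
With the tool pointing down it reaches from about 350 to 975 mm from the base axis. Payload 7.1 kg.
Tool frame: the origin (TCP) lies midway between the tips of the shut fingers; the grasp point (between the pads) lies 19 mm behind it (ctrl.grasp_offset is the distance from the TCP to the grasp point, in mm); z points along the fingers, y is the line along which they close (so a half turn about z gives the same grasp; the last joint's range is limited). The gripper opens to 88 mm and grips with 3 to 60 N. Pads are 20 mm wide; open, the fingers measure 115 mm over their backs; the gripper's body (75 mm by 178 mm) begins 61 mm behind the grasp point.
Start: joints at [1.237, 0.423, 1.63, -0, 1.089, -0.019], TCP at [193.484, 594.28, 222.675] pointing down, gripper open.
Joint ranges: [-3, 3], [-0.9, 2.11], [0.09, 2.58], [-1.31, 4.45], [0.11, 2.69], [-2.54, 2.54]. Speed limits (rad/s): [2.39, 2.39, 3.01, 3.14, 3.14, 3.14].

### API

Orientations are given as a rotation vector (axis times angle).
In Python, from workcell import sensors, viewer, ctrl gives the robot as it stands. The module is installed in compiled form; this text tells all that it offers.
- The arm moves only by the shell command python3 -m handwheel 'ROWS'. ROWS is JSON, a list of rows, each a list of 7 numbers: the shift along the tool's x, y, z in mm, then the turn, a rotation vector about the tool's x, y, z in rad, then the closure, from 0 (fully open) to 1 (shut). In form: [[x, y, z, rx, ry, rz, jaw], ...]. A call has 1 to 10 rows; each row shifts and turns the commanded pose from where the row before left it, along the tool's axes as they then stand; what a row does not reach is not made up. A row lasts 1/8 s, in which the tool goes at most 62.5 mm and 10.7 degrees, less where a joint would pass 70% of its speed; a pose out of reach is approached as far as the arm can. A call is refused whole if a number of a shift passes 62.5 or a number of a turn 0.188, either way. A call with a gripper value outside its range is refused whole. The fingers move at their own pace and stop on an object; the grip force is fixed at half the most. Time passes only in rows, so rows that do not move let the fingers close. It gives the time, the measured TCP pose, the force, the opening and the grip force at its end, in the units of the state.
- sensors.get_obs(): the state, without advancing time (a new reading comes with each control period).
- viewer.get_image(name): name is "scene" or "top" or "wrist"; returns a dict with "frame" (400x640x3 uint8, blue, green, red), "fov_y" (degrees; the focal length in pixels is half the picture's height over the tangent of half this angle, whatever the lens; pixels are square), "cx", "cy" (the principal point, pixels), "distortion" ([k1, k2, p1, p2, k3] as OpenCV has them; the pictures are not rectified), "R" (3x3) and "t" (3): a world point X has camera coordinates R X + t. Camera axes: x right, y down, z forward; pixel columns grow to the right and rows downward; lengths in mm; the calibration is good to about 2 mm. A picture is of the moment at which its call begins. There is no depth.
- ctrl.close_job(): hands the job in; it is judged then, once.
The state is a dict: "t": time; "qpos": joint angles; "qvel": joint speeds; "joint_torque": joint torques, N m; "ee_pos": TCP position; "orientation": TCP orientation; "ft_force": force on the tool from outside, world axes, zero at the start; "moment": the same for the moment, N m; "width": finger opening in mm; "grasp_force": force on a finger pad.
Only numpy, scipy, OpenCV 4.12 (cv2) and the standard library are available. Lean on these libraries where they do the work, as an engineer would, in place of code of your own. Each camera call takes 0.05 s, during which the arm holds its last target. There are 200 camera calls.

### The job

The flux in the white capped bottle has settled. Lift the bottle out of its tipped cradle, turn it over so that the cap points steeply down (at least 30 degrees below level) and keep it so for at least a second, then lay it gently back into the saddles, cap up and with its foot on the foot plate. Finally swing the cradle by its side bar fully up to its stop, so that the bottle stands upright in it, and leave the other things on the bench alone.

Things in the scene. Friction and masses are not known exactly. Their poses are not given: they have to be found in the camera images.
- bottle: Rigid capped white bottle, paper label, black cap, about 240 g. Height 168 mm; round body of diameter 54 mm up to 130 mm above the foot, then a shoulder and a cap of diameter 33 mm. Its origin is on its axis half-way up, 84 mm from the foot; its z axis runs from foot to cap. At the start it lies in the cradle's saddles, cap up, leaning 45 degrees from vertical.
- station: Fixed grey base plate of the cradle, 170 x 112 x 12 mm (from 60 mm behind to 110 mm ahead of the origin along its x), with two cheeks up to 76 mm high that carry the pivot. Origin at the bench surface, straight below the pivot. Its x axis points the way the cradle leans when tipped (away from the robot and to its left), y along the pivot, z up.
- cradle_pivot (a point): Centre of the horizontal pivot axis, 62 mm above the bench; fixed to the station, same axes.
- cradle_seat (a point): Point of the aluminium cradle where the bottle's origin is when the bottle is properly seated; moves with the cradle. Its z axis is the seated bottle's axis (foot to cap), its y axis is parallel to the pivot, its x axis points into the saddles: the bottle is laid in along +x and lifted out along -x. The pivot is 109 mm from it along -z, the foot plate 84 mm.
- cradle_saddle (a point): Middle of the upper saddle, on the seated bottle's axis, 40 mm along z from the seat; same axes as the seat. Two 90-degree V saddles, open to -x, from 34 to 46 mm above and 64 to 79 mm below the seat; they reach 34 mm to either side of the axis, not above it. Between them both sides of the bottle are free; behind is only a 30 mm wide spine, 39 mm from the axis.
- cradle_bar (a point): Grip point of the cradle's round steel side bar, diameter 12 mm, parallel to the pivot (the y axis) on the +y side of the saddles; the bar's free end is 35 mm farther out along +y. Moves with the cradle: it lies 42.5 mm along x, 100 mm along y and 125 mm along z from the pivot in the cradle's axes. Free all round.
- cradle (a joint): Angle of the cradle: 0 tipped 45 degrees away (as at the start), growing as the bar is swung up and back against the x direction of the station; its upper stop is at 0.735 rad, where the bottle stands 3 degrees from vertical. A stiff pivot (about 0.8 N m of friction): it stays where it is left.
- spool: Bystander: spool of solder with green flanges, diameter 64 mm, 54 mm high, standing; origin under its centre.
- tin: Bystander: round dark tin with brass wool, diameter 72 mm, 35 mm high; origin under its centre.
- dropper: Bystander: small amber capped bottle, diameter 36 mm, 75 mm high; origin under its centre.
- board: Bystander: green circuit board, 100 x 75 x 4 mm with parts up to 13 mm high; origin under its centre.
There are look-alikes about, which are no part of the job. Of the things like the bottle, leave any that is green; of the rest the smaller one is meant.

How it is judged:
By the outcome, as a careful person would: the job done as asked, in the order asked, and still so for the second after the job is handed in, with the robot touching nothing.
It also fails if it takes over 69 s, if anything falls off the work surface, if the arm or the gripper's body presses on something with over 40 N, if the wrist force passes 120 N, or if a joint passes its speed limit or range.

## Working session

There is one attempt and no reset: what is moved stays moved. The work goes in short steps, Python scripts to look and compute and a shell command to move; the robot and the scene stay as the last step left them, time stands still between calls to the robot, and variables do not carry over. Pictures are saved under pics/ and viewed, at most 10 in all, crops included, and the job is handed in when it is done.

```bash
mkdir -p pics
python3 - <<'E'
from workcell import sensors, viewer
import cv2,numpy as np
for n in("scene","top"):
    d=viewer.get_image(n); cv2.imwrite(f"pics/{n}0.png",d["frame"])
    print(n,d["fov_y"],d["cx"],d["cy"],d["distortion"],np.round(d["R"],4).tolist(),np.round(d["t"],1).tolist())
o=sensors.get_obs();print(o["t"],o["ee_pos"],o["orientation"],o["width"],o["ft_force"])
E
```

```text
scene 46.82292552104623 326.1507259246404 204.96045120751728 [-0.1194299  0.         0.         0.         0.       ] [[0.6129, 0.7901, 0.0013], [0.5557, -0.4299, -0.7116], [-0.5617, 0.4369, -0.7026]] [-377.0, -228.0, 1735.7]
top 43.959213645109465 313.9695599055881 195.85169894170855 [-0.06087121  0.          0.          0.          0.        ] [[-0.003, -1.0, 0.0091], [-0.9882, 0.0016, -0.1531], [0.153, -0.0095, -0.9882]] [15.8, 594.5, 1444.9]
0.1 [193.3293698 593.8389095 221.9768779] [-4.92388643e-01 -3.10249828e+00  2.08174019e-03] 87.83385571283728 [ 0.04887153  0.59684785 -0.02893107]
```

View pics/scene0.png

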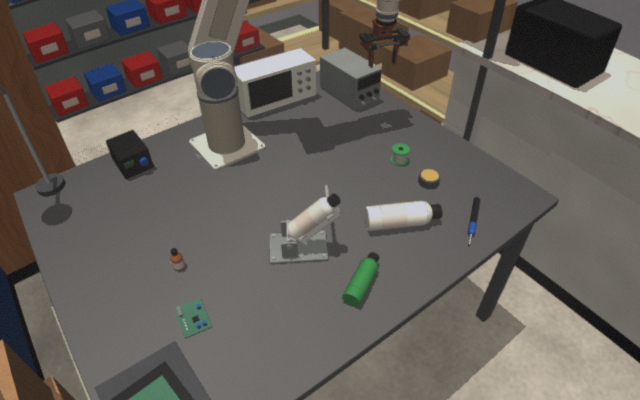

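View pics/top0.png

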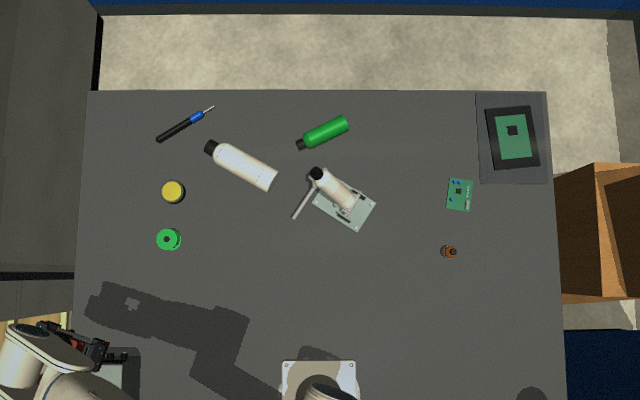

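The scene view shows the bottle in the cradle, with its cap at about (333,201) and the base plate near (300,247). In the top view the cap is at (316,174), the plate near (345,205) and the bar's end at (294,216). I'll enlarge both.

Run:
```python
import cv2,numpy as np
a=cv2.imread("pics/scene0.png")[180:270,255:355];b=cv2.imread("pics/top0.png")[155:245,285:385]
f=lambda i:cv2.resize(i,None,fx=6,fy=6,interpolation=cv2.INTER_CUBIC)
cv2.imwrite("pics/cs.png",f(a));cv2.imwrite("pics/ct.png",f(b))
```

```text
(no output)
```

View pics/cs.png

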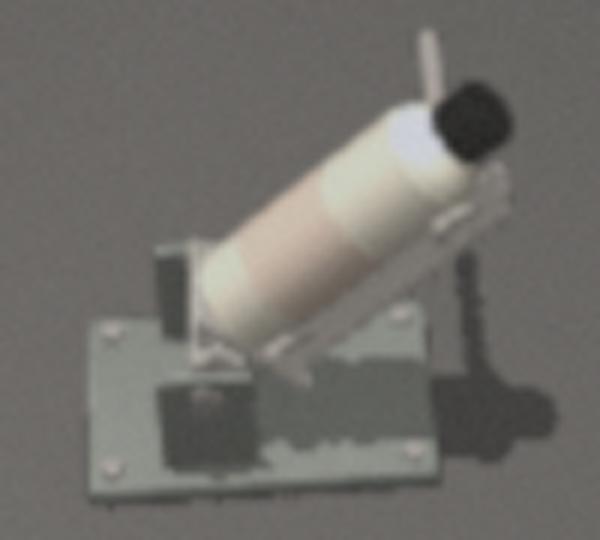

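View pics/ct.png

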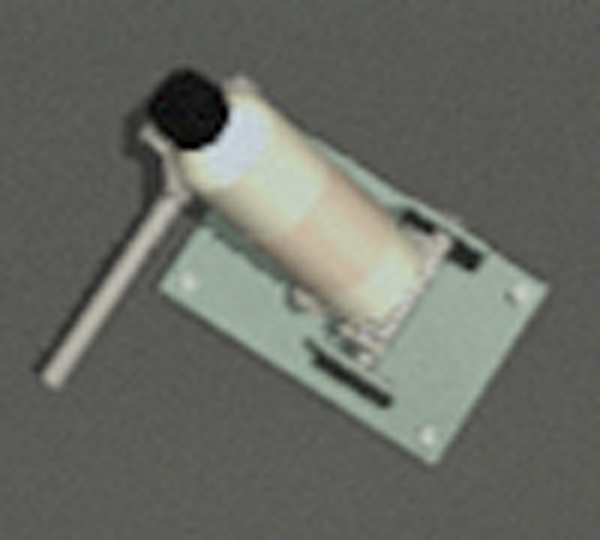

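The plate corners (z=12), bar end and cap are clear in both crops, so I'll fit the station pose from them.

```bash
cat > h.py <<'E'
from workcell import sensors, viewer
import cv2,numpy as np
from scipy.optimize import least_squares
from scipy.spatial.transform import Rotation as Ro
def proj(d,P):
    f=200/np.tan(np.radians(d["fov_y"]/2));K=np.array([[f,0,d["cx"]],[0,f,d["cy"]],[0,0,1]])
    return cv2.projectPoints(np.array(P,float).reshape(-1,1,3),cv2.Rodrigues(np.array(d["R"]))[0],np.array(d["t"],float),K,np.array(d["distortion"]))[0][:,0]
def station(p): return np.array([p[0],p[1],0]),Ro.from_euler("z",p[2])
def cradle(p,q=0):
    o,R=station(p);return o+[0,0,62],R*Ro.from_euler("y",np.pi/4-q)
def frames(p,q=0):
    piv,R=cradle(p,q); return dict(piv=piv,R=R,seat=piv+R.apply([0,0,109]),bar=piv+R.apply([42.5,100,125]))
def tool():
    o=sensors.get_obs();return np.array(o["ee_pos"]),Ro.from_rotvec(o["orientation"])
E
cat > fit.py <<'E'
from h import *
ds,dt=viewer.get_image("scene"),viewer.get_image("top")
st=[(-60,-56,12),(110,-56,12),(-60,56,12),(110,56,12)]
S=np.array([(90,488),(438,478),(90,322),(425,306),(428,32),(473,122)])/6+[255,180]
T=np.array([(547,288),(160,290),(435,463),(50,378),(187,108)])/6+[285,155]
def pts(p):
    o,R=station(p);c=[o+R.apply(s) for s in st];f=frames(p)
    b=f["piv"]+f["R"].apply([42.5,135,125]);cap=f["seat"]+f["R"].apply([0,0,70])
    return c+[b,cap],[c[0],c[3],c[2],b,cap]
def res(p):
    a,b=pts(p);return np.r_[(proj(ds,a)-S).ravel(),(proj(dt,b)-T).ravel()]
r=least_squares(res,[560,-20,0.9],x_scale=[10,10,.1],loss="soft_l1")
print(r.x,res(r.x).round(1).reshape(-1,2).tolist());f=frames(r.x)
print(f["seat"],f["bar"],f["R"].as_matrix().round(3))
E
python3 fit.py
```

```text
[566.80523863 -98.1865858    0.98948449] [[-0.4, 0.4], [0.5, -1.4], [-0.2, -0.9], [-0.3, -1.4], [-0.0, 0.6], [-0.6, 0.2], [0.6, -1.1], [-1.1, -1.2], [-0.2, 0.2], [-0.4, 0.2], [0.7, -0.2]]
[609.12852366 -33.77199472 139.07463915] [548.26901303  55.71121581 120.33630945] [[ 0.388 -0.836  0.388]
 [ 0.591  0.549  0.591]
 [-0.707  0.     0.707]]
```

Run:
```python
from h import *
o=sensors.get_obs();q=o["qpos"];E=Ro.from_euler
print(Ro.from_rotvec(o["orientation"]).as_matrix().round(3).tolist())
print((E("ZYZ",[q[0],q[1]+q[2],q[3]])*E("YZ",[q[4],q[5]])).as_matrix().round(3).tolist())
p=[566.8,-98.2,.9895];f=frames(p);C=f["R"]
for s in(1,-1):
    # tool z=cradle x, tool y=s*cradle y, x = y cross z
    M=C.as_matrix();zt=M[:,0];yt=s*M[:,1];T=Ro.from_matrix(np.c_[np.cross(yt,zt),yt,zt])
    for q1 in(-.4,-.2):
        for b in(1.6,1.9,2.2):
            print(s,q1,b,(E("ZY",[q1,b]).inv()*T).as_euler("ZYZ").round(2))
D=np.array([0,0,-1]);
for s in(1,-1):
    yt=s*station(p)[1].apply([1,0,0]);T=Ro.from_matrix(np.c_[np.cross(yt,D),yt,D]);print("bar",s,(E("ZY",[0.1,2.])
 .inv()*T).as_euler("ZYZ").round(2))
```

```text
[[-0.951, 0.31, -0.0], [0.31, 0.951, -0.001], [-0.0, -0.001, -1.0]]
[[-0.31, -0.951, -0.0], [-0.951, 0.31, -0.001], [0.001, -0.0, -1.0]]
1 -0.4 1.6 [ 0.78  1.42 -1.46]
1 -0.4 1.9 [ 0.84  1.21 -1.69]
1 -0.4 2.2 [ 0.95  1.02 -1.95]
1 -0.2 1.6 [ 0.75  1.28 -1.32]
1 -0.2 1.9 [ 0.84  1.07 -1.55]
1 -0.2 2.2 [ 1.    0.89 -1.84]
-1 -0.4 1.6 [0.78 1.42 1.68]
-1 -0.4 1.9 [0.84 1.21 1.46]
-1 -0.4 2.2 [0.95 1.02 1.2 ]
-1 -0.2 1.6 [0.75 1.28 1.83]
-1 -0.2 1.9 [0.84 1.07 1.59]
-1 -0.2 2.2 [1.   0.89 1.31]
bar 1 [0.   1.14 0.68]
bar -1 [ 0.    1.14 -2.46]
```

```bash
cat >> h.py <<'E'
def axes(x,z):
    z=np.array(z,float)/np.linalg.norm(z);y=np.cross(z,x);y/=np.linalg.norm(y);return Ro.from_matrix(np.c_[np.cross(y,z),y,z])
def to(pt,T):
    "remaining shift in the present tool axes, turn in tool axes"
    e,R=tool();o=sensors.get_obs()
    print("t%.2f"%o["t"],"shift",R.inv().apply(pt-e).round(1),"turn",(R.inv()*T).as_rotvec().round(3),"q",np.round(o["qpos"],2),"F",np.round(o["ft_force"],1),"w%.1f g%.1f"%(o["width"],o["grasp_force"]))
def grasp(p,q=0,back=0,dz=-10):
    f=frames(p,q);R=f["R"];return f["seat"]+R.apply([19-back,0,dz]),axes(R.apply([0,0,1]),R.apply([1,0,0]))
E
python3 -m handwheel '[[-31,-30.5,-7,0,0,0,0],[-31,-30.5,-7,0,0,0,0],[-31,-30.5,-7,0,0,0,0],[-31,-30.5,-7,0,0,0,0],[-31,-30.5,-7,0,0,0,0],[-31,-30.5,-7,0,0,0,0],[-31,-30.5,-7,0,0,0,0],[-31,-30.5,-7,0,0,0,0],[-31,-30.5,-7,0,0,0,0]]'
python3 -m handwheel '[[-31,-30.5,-7,0,0,0,0],[-31,-30.5,-7,0,0,0,0],[-31,-30.5,-7,0,0,0,0],[-31,-30.5,-7,0,0,0,0],[-31,-30.5,-7,0,0,0,0],[-31,-30.5,-7,0,0,0,0],[-31,-30.5,-7,0,0,0,0],[-31,-30.5,-7,0,0,0,0],[-31,-30.5,-7,0,0,0,0]]'
python3 - <<'E'
from h import *
p=[566.8,-98.2,.9895]
to(*grasp(p,back=150))
E
```

```text
t: 1.32
ee_pos: [374.2, 245.6, 286.0]
orientation: [0.492, 3.103, 0.0]
ft_force: [0.6, 0.7, -0.8]
width: 88.4
grasp_force: 0.0
t: 2.45
ee_pos: [554.5, -101.9, 348.8]
orientation: [-0.493, -3.103, -0.0]
ft_force: [1.0, 0.3, 1.1]
width: 87.7
grasp_force: 0.0
t2.45 shift [ -4.6 -14.5 124.2] turn [-0.717  0.547  1.73 ] q [-0.2   0.21  1.63  0.    1.3  -1.46] F [1.  0.3 1.1] w87.7 g0.0
```

```bash
python3 -m handwheel '[[0,0,0,-0.06,0.0455,0.144,0],[0,0,0,-0.06,0.0455,0.144,0],[0,0,0,-0.06,0.0455,0.144,0],[0,0,0,-0.06,0.0455,0.144,0],[0,0,0,-0.06,0.0455,0.144,0],[0,0,0,-0.06,0.0455,0.144,0]]' >/dev/null
python3 -m handwheel '[[0,0,0,-0.06,0.0455,0.144,0],[0,0,0,-0.06,0.0455,0.144,0],[0,0,0,-0.06,0.0455,0.144,0],[0,0,0,-0.06,0.0455,0.144,0],[0,0,0,-0.06,0.0455,0.144,0],[0,0,0,-0.06,0.0455,0.144,0],[0,0,0,0,0,0,0]]'
python3 - <<'E'
from h import *
p=[566.8,-98.2,.9895]
to(*grasp(p,back=150))
d=viewer.get_image("wrist");cv2.imwrite("pics/w1.png",d["frame"]);f=frames(p)
print(proj(d,[f["seat"],f["seat"]+f["R"].apply([0,0,84]),f["bar"],f["bar"]+f["R"].apply([0,35,0])]).round(0).tolist())
E
```

```text
t: 4.08
ee_pos: [553.1, -100.5, 348.1]
orientation: [-2.294, -1.24, -0.954]
ft_force: [0.6, 0.2, 0.4]
width: 87.6
grasp_force: 0.0
t4.08 shift [-96.7  10.   77.8] turn [ 0.001 -0.001  0.002] q [-0.6   0.22  1.83  0.84  1.25 -0.37] F [0.6 0.2 0.4] w87.6 g0.0
[[322.0, 249.0], [322.0, 177.0], [241.0, 224.0], [213.0, 224.0]]
```

View pics/w1.png

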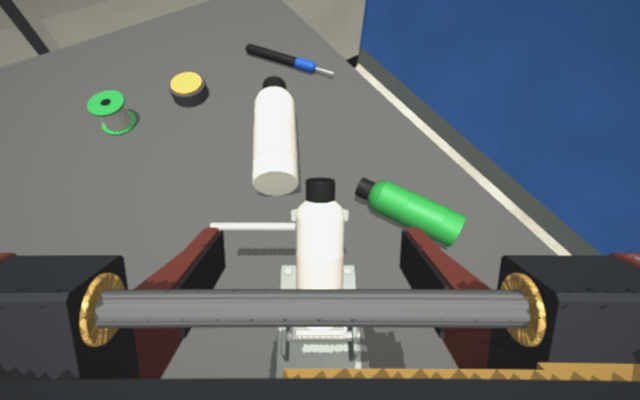

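The cap top is at (320,180) and the bar end at (211,226), about 2 px from prediction. I'll shift the pose estimate by about 2 mm and approach.

```bash
python3 -m handwheel '[[-24,2,20,0,0,0,0],[-24,2,20,0,0,0,0],[-24,2,20,0,0,0,0],[-24,2,20,0,0,0,0],[0,0,30,0,0,0,0],[0,0,30,0,0,0,0],[0,0,20,0,0,0,0],[0,0,0,0,0,0,0]]'
python3 - <<'E'
from h import *
p=[564.3,-98.35,.9895]
to(*grasp(p,back=0))
d=viewer.get_image("wrist");cv2.imwrite("pics/w2.png",d["frame"]);f=frames(p)
print(proj(d,[f["seat"],f["seat"]+f["R"].apply([0,0,84]),f["bar"],f["bar"]+f["R"].apply([0,35,0]),f["piv"]+f["R"].apply([0,0,25])]).round(0).tolist())
E
```

```text
t: 5.12
ee_pos: [586.4, -66.0, 167.0]
orientation: [-2.292, -1.243, -0.953]
ft_force: [-0.9, 0.7, 0.7]
width: 87.7
grasp_force: 0.0
t5.12 shift [-3.  -0.7 65.6] turn [-0.001 -0.002  0.004] q [-0.51  0.51  1.93  1.03  0.97 -0.67] F [-0.9  0.7  0.7] w87.7 g0.0
[[313.0, 208.0], [313.0, 65.0], [176.0, 171.0], [128.0, 171.0], [312.0, 327.0]]
```

View pics/w2.png

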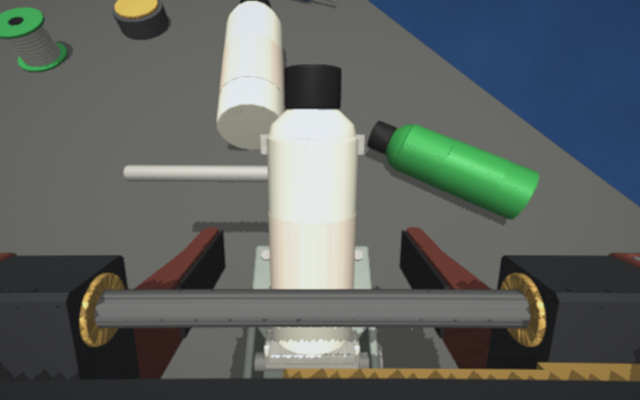

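The prediction now matches: bar end at (124,172), cap centre at x=313. Next I advance and grip.

```bash
python3 -m handwheel '[[-1,0,14,0,0,0,0],[-1,0,14,0,0,0,0],[-1,0,14,0,0,0,0],[0,0,13,0,0,0,0],[0,0,10,0,0,0,0],[0,0,0,0,0,0,0]]'
python3 -m handwheel '[[0,0,0,0,0,0,1],[0,0,0,0,0,0,1],[0,0,0,0,0,0,1],[0,0,0,0,0,0,1],[0,0,0,0,0,0,1],[0,0,0,0,0,0,1]]'
python3 - <<'E'
from h import *
p=[564.3,-98.35,.9895]
to(*grasp(p,back=0));e,R=tool();print(e.tolist(),R.as_rotvec().tolist())
E
```

```text
t: 5.92
ee_pos: [610.3, -29.7, 119.1]
orientation: [-2.293, -1.241, -0.954]
ft_force: [-0.6, -0.3, -0.0]
width: 87.9
grasp_force: 0.0
t: 6.68
ee_pos: [609.9, -30.1, 119.9]
orientation: [-2.293, -1.241, -0.954]
ft_force: [-5.5, -1.6, 4.9]
width: 53.2
grasp_force: 30.0
t6.67 shift [ 0.  -0.6  1.9] turn [ 0.001 -0.002  0.003] q [-0.43  0.6   1.93  1.14  0.88 -0.74] F [-5.5 -1.6  4.9] w53.2 g30.0
[609.8505622450092, -30.11715884150938, 119.9035470997468] [-2.293209068214673, -1.2406331765445526, -0.9544351863563996]
```

```bash
python3 -m handwheel '[[0,0,-3,0,0,0,1],[0,0,-6,0,0,0,1],[0,0,-12,0,0,0,1],[0,0,-20,0,0,0,1],[0,0,-25,0,0,0,1],[0,0,-30,0,0,0,1],[0,0,-30,0,0,0,1],[0,0,-24,0,0,0,1]]'
python3 -m handwheel '[[20,0,-20,0,0,0,1],[25,0,-25,0,0,0,1],[25,0,-25,0,0,0,1],[20,0,-20,0,0,0,1],[10,0,-10,0,0,0,1],[0,0,0,0,0,0,1]]'
python3 - <<'E'
from h import *
e,R=tool();q=sensors.get_obs()["qpos"];print(np.round(q,2))
for az in(q[0],q[0]+.2,q[0]+.4):
  u=np.array([np.cos(az),np.sin(az),0])
  for el in(.6,.8):
    z=u*np.cos(el)-[0,0,np.sin(el)];T=axes([0,0,-1],z)
    v=(R.inv()*T).as_rotvec();print(az,el,v.round(3),np.linalg.norm(v).round(2))
    for k in np.linspace(0,1,5):
        X=R*Ro.from_rotvec(v*k);a=(Ro.from_euler("ZY",[q[0],q[1]+q[2]]).inv()*X*Ro.from_euler("z",-np.pi/2)).as_euler("ZYZ")
        print("   ",a.round(2),X.as_matrix()[2,0].round(2))
E
```

```text
t: 7.68
ee_pos: [550.9, -121.1, 226.9]
orientation: [-2.297, -1.241, -0.955]
ft_force: [0.5, -0.1, -3.5]
width: 53.1
grasp_force: 30.0
t: 8.43
ee_pos: [551.1, -119.8, 367.7]
orientation: [-2.296, -1.242, -0.956]
ft_force: [-0.1, -0.1, -3.4]
width: 53.3
grasp_force: 30.0
[-0.64  0.21  1.8   0.82  1.3  -0.36]
-0.635611348640441 0.6 [-0.151 -1.37  -1.682] 2.18
    [ 0.82  1.3  -0.36] 0.71
    [ 0.53  1.1  -0.67] 0.37
    [ 0.28  0.82 -0.95] -0.09
    [ 0.07  0.5  -1.21] -0.53
    [-0.    0.16 -1.57] -0.83
-0.635611348640441 0.8 [ 0.017 -1.221 -1.65 ] 2.05
    [ 0.82  1.3  -0.36] 0.71
    [ 0.54  1.15 -0.68] 0.41
    [ 0.3   0.93 -0.97] 0.01
    [ 0.11  0.66 -1.25] -0.4
    [ 0.    0.36 -1.57] -0.7
-0.435611348640441 0.6 [-0.171 -1.259 -1.89 ] 2.28
    [ 0.82  1.3  -0.36] 0.71
    [ 0.56  1.1  -0.74] 0.38
    [ 0.37  0.82 -1.11] -0.09
    [ 0.32  0.51 -1.54] -0.53
    [ 0.78  0.24 -2.45] -0.83
-0.435611348640441 0.8 [ 0.018 -1.123 -1.857] 2.17
    [ 0.82  1.3  -0.36] 0.71
    [ 0.57  1.16 -0.74] 0.42
    [ 0.37  0.94 -1.11] 0.01
    [ 0.26  0.67 -1.5 ] -0.4
    [ 0.37  0.4  -2.06] -0.7
-0.23561134864044098 0.6 [-0.19  -1.133 -2.092] 2.39
    [ 0.82  1.3  -0.36] 0.71
    [ 0.6  1.1 -0.8] 0.39
    [ 0.48  0.84 -1.26] -0.08
    [ 0.54  0.56 -1.84] -0.54
    [ 1.04  0.38 -2.81] -0.83
-0.23561134864044098 0.8 [ 0.019 -1.013 -2.06 ] 2.3
    [ 0.82  1.3  -0.36] 0.71
    [ 0.6   1.16 -0.8 ] 0.42
    [ 0.45  0.95 -1.24] 0.01
    [ 0.41  0.7  -1.74] -0.41
    [ 0.62  0.48 -2.43] -0.7
```

```bash
python3 -m handwheel '[[0,0,0,0.0015,-0.102,-0.1375,1],[0,0,0,0.0015,-0.102,-0.1375,1],[0,0,0,0.0015,-0.102,-0.1375,1],[0,0,0,0.0015,-0.102,-0.1375,1],[0,0,0,0.0015,-0.102,-0.1375,1],[0,0,0,0.0015,-0.102,-0.1375,1]]'
python3 -m handwheel '[[0,0,0,0.0015,-0.102,-0.1375,1],[0,0,0,0.0015,-0.102,-0.1375,1],[0,0,0,0.0015,-0.102,-0.1375,1],[0,0,0,0.0015,-0.102,-0.1375,1],[0,0,0,0.0015,-0.102,-0.1375,1],[0,0,0,0.0015,-0.102,-0.1375,1],[0,0,0,0,0,0,1]]'
python3 - <<'E'
from h import *
e,R=tool();print(R.as_matrix()[2,0]);o=sensors.get_obs();print(o["t"],np.round(o["qpos"],2),o["width"],o["grasp_force"])
cv2.imwrite("pics/s1.png",viewer.get_image("scene")["frame"][80:280,180:500])
E
```

```text
t: 9.18
ee_pos: [550.6, -119.0, 365.3]
orientation: [1.864, 2.243, 0.367]
ft_force: [-0.5, 1.0, -3.1]
width: 53.2
grasp_force: 30.0
t: 10.05
ee_pos: [549.2, -118.3, 363.6]
orientation: [0.747, 2.28, -0.307]
ft_force: [-0.4, -0.3, -1.6]
width: 53.5
grasp_force: 30.0
-0.6923553432691258
10.05 [-0.01 -0.04  2.08 -0.81  0.6  -0.38] 53.452565678264705 29.998987019062042
```

View pics/s1.png

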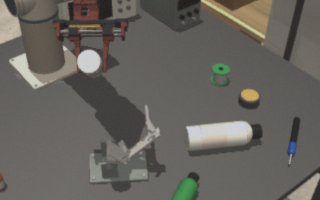

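The picture shows the bottle's white foot at crop (88,61), facing up, so the cap points about 44° down and away. I'll hold it there, then reverse the turn.

```bash
python3 -m handwheel '[[0,0,0,0,0,0,1],[0,0,0,0,0,0,1],[0,0,0,0,0,0,1],[0,0,0,0,0,0,1],[0,0,0,0,0,0,1],[0,0,0,0,0,0,1],[0,0,0,0,0,0,1],[0,0,0,0,0,0,1],[0,0,0,0,0,0,1],[0,0,0,0,0,0,1]]'
python3 -m handwheel '[[0,0,0,0,0,0,1],[0,0,0,0,0,0,1],[0,0,0,-0.0015,0.102,0.1375,1],[0,0,0,-0.0015,0.102,0.1375,1],[0,0,0,-0.0015,0.102,0.1375,1],[0,0,0,-0.0015,0.102,0.1375,1],[0,0,0,-0.0015,0.102,0.1375,1],[0,0,0,-0.0015,0.102,0.1375,1]]'
python3 -m handwheel '[[0,0,0,-0.0015,0.102,0.1375,1],[0,0,0,-0.0015,0.102,0.1375,1],[0,0,0,-0.0015,0.102,0.1375,1],[0,0,0,-0.0015,0.102,0.1375,1],[0,0,0,-0.0015,0.102,0.1375,1],[0,0,0,-0.0015,0.102,0.1375,1],[0,0,0,0,0,0,1]]'
python3 - <<'E'
from h import *
G=np.array([609.85,-30.12,119.9]);T=Ro.from_rotvec([-2.2932,-1.24063,-.95444])
to(G,T)
E
```

```text
t: 11.35
ee_pos: [551.4, -119.1, 367.1]
orientation: [0.747, 2.273, -0.305]
ft_force: [1.3, -0.2, -2.5]
width: 53.3
grasp_force: 30.0
t: 12.35
ee_pos: [551.7, -119.2, 367.5]
orientation: [1.873, 2.237, 0.377]
ft_force: [-0.9, -0.0, -3.3]
width: 53.2
grasp_force: 30.0
t: 13.22
ee_pos: [550.7, -120.3, 365.4]
orientation: [-2.296, -1.239, -0.952]
ft_force: [0.2, -0.3, -2.7]
width: 53.6
grasp_force: 30.0
t13.22 shift [-97.4  -0.4 249.9] turn [ 0.001  0.002 -0.002] q [-0.64  0.22  1.8   0.82  1.3  -0.36] F [ 0.2 -0.3 -2.7] w53.6 g30.0
```

```bash
python3 -m handwheel '[[-10,0,10,0,0,0,1],[-20,0,20,0,0,0,1],[-25,0,25,0,0,0,1],[-25,0,25,0,0,0,1],[-19,0,20,0,0,0,1],[0,0,20,0,0,0,1],[0,0,30,0,0,0,1],[0,0,30,0,0,0,1],[0,0,20,0,0,0,1],[0,0,15,0,0,0,1]]'
python3 -m handwheel '[[0,0,10,0,0,0,1],[0,0,7,0,0,0,1],[0,0,4,0,0,0,1],[0,0,0,0,0,0,1]]'
python3 - <<'E'
from h import *
G=np.array([609.85,-30.12,119.9]);T=Ro.from_rotvec([-2.2932,-1.24063,-.95444])
to(G,T);print(tool()[1].inv().apply(sensors.get_obs()["ft_force"]).round(1))
d=viewer.get_image("wrist");cv2.imwrite("pics/w3.png",d["frame"])
E
```

```text
t: 14.48
ee_pos: [597.9, -49.5, 144.9]
orientation: [-2.294, -1.243, -0.955]
ft_force: [-0.1, 0.4, -2.3]
width: 53.0
grasp_force: 30.0
t: 14.98
ee_pos: [605.5, -38.3, 130.4]
orientation: [-2.294, -1.241, -0.955]
ft_force: [0.1, -0.4, -2.6]
width: 53.3
grasp_force: 30.0
t14.97 shift [-1.  -0.8 14. ] turn [0.001 0.    0.   ] q [-0.45  0.58  1.93  1.12  0.9  -0.72] F [ 0.1 -0.4 -2.6] w53.3 g30.0
[-2.   0.3  1.7]
```

View pics/w3.png

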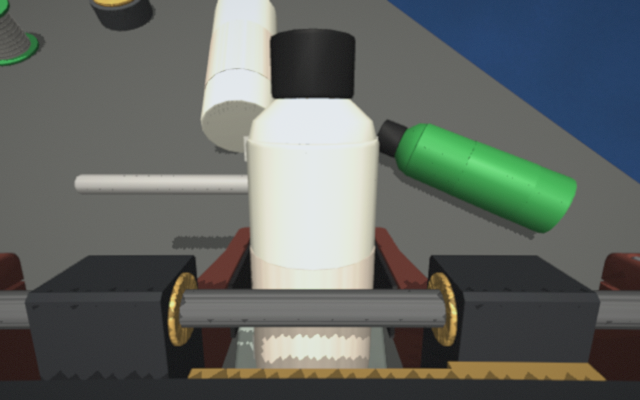

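The bottle hangs straight over the saddles, centred at column 313. I'll lower the last 14 mm slowly.

```bash
python3 -m handwheel '[[0,0,4,0,0,0,1],[0,0,3,0,0,0,1],[0,0,2,0,0,0,1],[0,0,2,0,0,0,1],[0,0,1,0,0,0,1],[0,0,0,0,0,0,1]]'
python3 -m handwheel '[[-0.5,0,0.7,0,0,0,1],[-0.5,0,0.7,0,0,0,1],[0,0,0.6,0,0,0,1],[0,0,0,0,0,0,1]]'
python3 - <<'E'
from h import *
G=np.array([609.85,-30.12,119.9]);T=Ro.from_rotvec([-2.2932,-1.24063,-.95444])
to(G,T);print(tool()[1].inv().apply(sensors.get_obs()["ft_force"]).round(1))
E
```

```text
t: 15.78
ee_pos: [610.1, -31.0, 121.9]
orientation: [-2.294, -1.241, -0.955]
ft_force: [-0.6, -0.2, -3.1]
width: 53.7
grasp_force: 30.0
t: 16.27
ee_pos: [610.1, -30.6, 120.4]
orientation: [-2.294, -1.241, -0.956]
ft_force: [-5.5, -3.8, 5.4]
width: 53.6
grasp_force: 30.0
t16.27 shift [-0.2 -0.5  0.5] turn [ 0.001 -0.     0.   ] q [-0.43  0.59  1.93  1.14  0.88 -0.74] F [-5.5 -3.8  5.4] w53.6 g30.0
[-0.5 -2.5 -8.3]
```

```bash
python3 -m handwheel '[[-0.5,0,0,0,0,0,1],[-0.5,0,0,0,0,0,1],[0,0,0,0,0,0,1]]'
python3 - <<'E'
from h import *
G=np.array([609.85,-30.12,119.9]);T=Ro.from_rotvec([-2.2932,-1.24063,-.95444])
to(G,T);print(tool()[1].inv().apply(sensors.get_obs()["ft_force"]).round(1))
E
```

```text
t: 16.65
ee_pos: [609.9, -30.6, 120.0]
orientation: [-2.292, -1.24, -0.956]
ft_force: [-5.0, 0.2, 6.6]
width: 53.4
grasp_force: 30.0
t16.65 shift [ 0.2 -0.3  0.3] turn [ 0.    -0.001  0.   ] q [-0.43  0.6   1.93  1.14  0.88 -0.74] F [-5.   0.2  6.6] w53.4 g30.0
[ 2.8 -4.3 -6.5]
```

```bash
python3 -m handwheel '[[0,0,0,0,0,0,0.6],[0,0,0,0,0,0,0.3],[0,0,0,0,0,0,0],[0,0,0,0,0,0,0],[0,0,-5,0,0,0,0],[0,0,-20,0,0,0,0],[0,0,-35,0,0,0,0],[0,0,-35,0,0,0,0],[0,0,-35,0,0,0,0],[0,0,0,0,0,0,0]]'
python3 - <<'E'
from h import *
p=[564.3,-98.35,.9895]
d=viewer.get_image("wrist");cv2.imwrite("pics/w4.png",d["frame"]);f=frames(p)
print(proj(d,[f["seat"],f["seat"]+f["R"].apply([0,0,84]),f["bar"],f["bar"]+f["R"].apply([0,35,0]),f["piv"]+f["R"].apply([0,0,25])]).round(0).tolist())
b=f["bar"];s=station(p)[1];y=s.apply([1,0,0]);z=np.array([0,0,-1]);T=axes(np.cross(y,z),z)
to(b+[0,0,120],T);print(b)
e,R=tool();X=b+[0,0,120]-e;print(T.inv().apply(X))
E
```

```text
t: 17.9
ee_pos: [559.6, -110.4, 213.2]
orientation: [-2.298, -1.241, -0.959]
ft_force: [0.4, 0.3, -1.1]
width: 87.9
grasp_force: 0.0
[[309.0, 181.0], [309.0, 72.0], [201.0, 155.0], [162.0, 155.0], [309.0, 275.0]]
t17.95 shift [ 112.3 -101.9   71.7] turn [ 0.62  -0.611 -1.481] q [-0.61  0.43  1.92  0.94  1.07 -0.62] F [ 0.  -0.4  0.1] w87.9 g0.0
[545.76138738  55.54751409 120.33630945]
[101.8395303  130.23718665 -28.33100328]
```

View pics/w4.png

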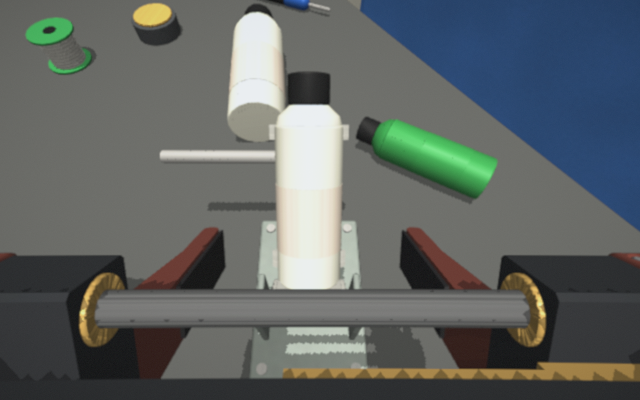

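The bottle is seated (cap top (309,73), predicted 72) and the bar end at (161,155) matches. Now I go to the bar.

```bash
python3 -m handwheel '[[15,0,-15,0,0,0,0],[28,0,-28,0,0,0,0],[28,0,-28,0,0,0,0],[14,0,-14,0,0,0,0]]' >/dev/null
python3 -m handwheel '[[0,0,0,0.062,-0.061,-0.148,0],[0,0,0,0.062,-0.061,-0.148,0],[0,0,0,0.062,-0.061,-0.148,0],[0,0,0,0.062,-0.061,-0.148,0],[0,0,0,0.062,-0.061,-0.148,0],[0,0,0,0.062,-0.061,-0.148,0],[0,0,0,0.062,-0.061,-0.148,0],[0,0,0,0.062,-0.061,-0.148,0],[0,0,0,0.062,-0.061,-0.148,0],[0,0,0,0.062,-0.061,-0.148,0]]' >/dev/null
python3 -m handwheel '[[17,22,0,0,0,0,0],[25,32,0,0,0,0,0],[25,32,0,0,0,0,0],[25,32,0,0,0,0,0],[10,12,0,0,0,0,0],[0,0,0,0,0,0,0]]'
cat >> h.py <<'E'
P=[564.3,-98.35,.9895]
def bar(q=0,dy=0,up=0):
    f=frames(P,q);y=station(P)[1].apply([1,0,0]);z=np.array([0,0,-1.])
    to(f["bar"]+f["R"].apply([0,dy,0])+[0,0,up-19],axes(np.cross(y,z),z))
E
python3 -c "
from h import *
bar(0,4,0)"
```

```text
t: 20.45
ee_pos: [544.5, 57.4, 330.6]
orientation: [-0.894, -3.007, -0.001]
ft_force: [0.4, 0.5, -0.7]
width: 88.1
grasp_force: 0.0
t20.45 shift [  0.9  -0.7 229.3] turn [-0.001 -0.004  0.004] q [ 0.08  0.2   1.69  0.    1.26 -0.91] F [ 0.4  0.5 -0.7] w88.1 g0.0
```

```bash
python3 -m handwheel '[[0,0,20,0,0,0,0],[0,0,35,0,0,0,0],[0,0,35,0,0,0,0],[0,0,35,0,0,0,0],[0,0,35,0,0,0,0],[0,0,30,0,0,0,0],[0,0,20,0,0,0,0],[0.5,-1,12,0,0,0,0],[0,0,6,0,0,0,0],[0,0,0,0,0,0,0]]'
python3 -m handwheel '[[0,0,0,0,0,0,1],[0,0,0,0,0,0,1],[0,0,0,0,0,0,1],[0,0,0,0,0,0,1],[0,0,0,0,0,0,1],[0,0,0,0,0,0,1],[0,0,0,0,0,0,1],[0,0,0,0,0,0,1]]'
python3 -c "
from h import *
bar(0,4,0)
a=frames(P)['bar']
R=tool()[1]
for q in np.linspace(0,.735,9)[1:]: print(q.round(3),R.inv().apply(frames(P,q)['bar']-a).round(1)); a=frames(P,q)['bar']"
```

```text
t: 21.7
ee_pos: [543.4, 56.4, 103.5]
orientation: [-0.898, -3.007, -0.002]
ft_force: [0.7, 1.3, 0.7]
width: 87.9
grasp_force: 0.0
t: 22.7
ee_pos: [543.1, 56.6, 103.3]
orientation: [-0.897, -3.007, -0.001]
ft_force: [-2.1, -7.2, 2.5]
width: 11.5
grasp_force: 26.0
t22.70 shift [1.2 0.6 2. ] turn [-0.    -0.004  0.001] q [ 0.08  0.48  1.88  0.    0.78 -0.91] F [-2.1 -7.2  2.5] w11.5 g26.0
0.092 [  0.   -5.9 -10.6]
0.184 [  0.   -6.8 -10. ]
0.276 [ 0.  -7.7 -9.4]
0.368 [ 0.  -8.5 -8.6]
0.459 [ 0.  -9.3 -7.8]
0.551 [  0.  -10.   -6.9]
0.643 [  0.  -10.5  -6. ]
0.735 [  0.  -11.1  -5. ]
```

```bash
python3 -m handwheel '[[0,-1.2,-2.3,0,0,0,1],[0,-2.2,-4.1,0,0,0,1],[0,-2.5,-4.2,0,0,0,1],[0,-2.2,-3.4,0,0,0,1],[0,-2.3,-3.3,0,0,0,1],[0,-2.3,-3.3,0,0,0,1],[0,0,0,0,0,0,1]]'
python3 -c "
from h import *
bar(.184,4,0)"
python3 -m handwheel '[[0,-2.5,-3.2,0,0,0,1],[0,-2.6,-3.1,0,0,0,1],[0,-2.6,-3.1,0,0,0,1],[0,-2.8,-2.9,0,0,0,1],[0,-2.8,-2.9,0,0,0,1],[0,-2.9,-2.8,0,0,0,1],[0,0,0,0,0,0,1]]'
python3 -c "
from h import *
bar(.368,4,0)"
```

```text
t: 23.58
ee_pos: [536.2, 46.1, 124.7]
orientation: [-0.898, -3.007, -0.002]
ft_force: [0.6, 4.1, -1.4]
width: 11.0
grasp_force: 30.0
t23.57 shift [1.2 0.5 2.7] turn [ 0.001 -0.003  0.001] q [ 0.06  0.44  1.89  0.    0.82 -0.93] F [ 0.6  4.1 -1.4] w11.0 g30.0
t: 24.45
ee_pos: [527.9, 33.2, 142.9]
orientation: [-0.898, -3.008, -0.005]
ft_force: [0.9, 7.5, -0.7]
width: 11.0
grasp_force: 30.0
t24.45 shift [ 1.3 -0.5  2.8] turn [ 0.002 -0.003  0.001] q [ 0.04  0.4   1.9   0.    0.85 -0.96] F [ 0.9  7.5 -0.7] w11.0 g30.0
```

```bash
python3 -m handwheel '[[0,-3.1,-2.6,0,0,0,1],[0,-3.1,-2.6,0,0,0,1],[0,-3.2,-2.5,0,0,0,1],[0,-3.3,-2.3,0,0,0,1],[0,-3.3,-2.3,0,0,0,1],[0,-3.4,-2.2,0,0,0,1],[0,0,0,0,0,0,1]]'
python3 -m handwheel '[[0,-3.5,-2,0,0,0,1],[0,-3.5,-2,0,0,0,1],[0,-3.5,-1.9,0,0,0,1],[0,-3.6,-1.8,0,0,0,1],[0,-2.6,-1.4,0,0,0,1],[0,-2,-1,0,0,0,1],[0,-1.5,-0.6,0,0,0,1],[0,0,0,0,0,0,1]]'
python3 -c "
from h import *
bar(.735,4,0)"
```

```text
t: 25.32
ee_pos: [518.0, 17.9, 158.2]
orientation: [-0.899, -3.009, -0.008]
ft_force: [-0.2, 12.4, 5.8]
width: 11.0
grasp_force: 30.0
t: 26.32
ee_pos: [507.4, 1.6, 169.7]
orientation: [-0.9, -3.009, -0.01]
ft_force: [-0.3, 16.3, 12.1]
width: 11.2
grasp_force: 30.0
t26.32 shift [ 1.5 -3.6  3.9] turn [ 0.006 -0.002  0.   ] q [-0.02  0.33  1.93  0.01  0.89 -1.02] F [-0.3 16.3 12.1] w11.2 g30.0
```

```bash
for i in 1; do python3 -m handwheel '[[0,-1,-0.4,0,0,0,1],[0,-1,-0.4,0,0,0,1],[0,0,0,0,0,0,1]]' | grep -E 'ee|ft'; python3 -m handwheel '[[0,-1,-0.4,0,0,0,1],[0,-1,-0.4,0,0,0,1],[0,0,0,0,0,0,1]]'| grep -E 'ee|ft';done
python3 -c "
from h import *
bar(.735,4,0)"
```

```text
ee_pos: [506.4, 0.1, 170.5]
ft_force: [-0.3, 17.1, 12.8]
ee_pos: [505.3, -1.8, 171.3]
ft_force: [0.0, 16.3, 12.3]
t27.07 shift [1.6 0.4 5.6] turn [ 0.006 -0.002  0.   ] q [-0.03  0.32  1.93  0.01  0.89 -1.03] F [ 0.  16.3 12.3] w11.3 g30.0
```

Run:
```python
from h import *
a=viewer.get_image("scene");b=viewer.get_image("top")
for n,d,(x,y) in(("s",a,(250,150)),("t",b,(275,150))):
    im=cv2.resize(d["frame"][y:y+100,x:x+110],None,fx=5,fy=5,interpolation=cv2.INTER_CUBIC)
    for q,c in((.735,(0,0,255)),(.62,(255,0,0))):
        f=frames(P,q);u=(proj(d,[f["seat"]+f["R"].apply([0,0,84]),f["bar"]+f["R"].apply([0,35,0]),f["seat"]-f["R"].apply([0,0,84])])-[x,y])*5
        for k in u: cv2.drawMarker(im,tuple(int(v) for v in k),c,0,14)
    cv2.imwrite(f"pics/{n}5.png",im)
cv2.imwrite("pics/st5.png",cv2.resize(np.vstack([cv2.imread("pics/s5.png"),cv2.imread("pics/t5.png")]),(330,600)) if 0 else cv2.resize(np.hstack([cv2.imread("pics/s5.png"),cv2.imread("pics/t5.png")]),(800,364)))
```

View pics/st5.png

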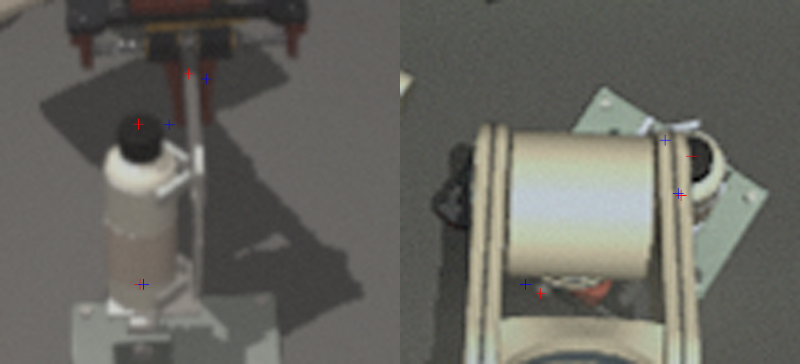

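In the scene half the cap is at (141,120), within a pixel or so of the mark for 0.735 rad. I'll push on until the force shows the stop.

```bash
python3 -m handwheel '[[0,-1,-0.2,0,0,0,1],[0,-1,-0.2,0,0,0,1],[0,0,0,0,0,0,1]]' | grep -E 'ee|ft'; python3 -m handwheel '[[0,-1,0,0,0,0,1],[0,-1,0,0,0,0,1],[0,0,0,0,0,0,1]]'| grep -E 'ee|ft'
python3 -c "
from h import *
bar(.735,4,0)"
```

```text
ee_pos: [505.1, -2.2, 171.5]
ft_force: [3.4, 23.4, 7.6]
ee_pos: [505.1, -2.3, 171.6]
ft_force: [8.1, 33.5, 4.4]
t27.93 shift [1.8 0.9 5.9] turn [ 0.012 -0.001 -0.001] q [-0.03  0.32  1.94  0.01  0.88 -1.03] F [ 8.1 33.5  4.4] w11.0 g30.0
```

The tool has stopped moving while the force rose from 17 to 34 N, so the cradle is at its stop. I'll relax, release and withdraw.

```bash
python3 -m handwheel '[[0,2,0,0,0,0,1],[0,2,0,0,0,0,1],[0,1,0,0,0,0,1],[0,0,0,0,0,0,1]]' | grep -E 'ee|ft'
python3 -m handwheel '[[0,0,0,0,0,0,0.8],[0,0,0,0,0,0,0.6],[0,0,0,0,0,0,0.4],[0,0,0,0,0,0,0.4],[0,0,0,0,0,0,0.4]]'
python3 -m handwheel '[[0,0,-5,0,0,0,0.4],[0,0,-15,0,0,0,0.4],[0,0,-25,0,0,0,0.4],[0,0,-35,0,0,0,0.4],[0,0,-35,0,0,0,0.4],[0,0,-35,0,0,0,0.4],[40,0,0,0,0,0,0.4],[40,0,0,0,0,0,0.4],[0,0,0,0,0,0,0.4]]'
```

```text
ee_pos: [505.2, -2.1, 171.5]
ft_force: [-1.9, 10.3, 12.9]
t: 29.05
ee_pos: [504.1, -3.4, 169.1]
orientation: [-0.897, -3.007, -0.002]
ft_force: [0.6, -1.2, 0.4]
width: 51.5
grasp_force: 0.0
t: 30.18
ee_pos: [436.1, 41.1, 320.6]
orientation: [-0.895, -3.009, -0.003]
ft_force: [-0.0, 0.3, 0.2]
width: 52.9
grasp_force: 0.0
```

Run:
```python
from h import *
d=viewer.get_image("scene")
for q in(.65,.70,.735): 
    f=frames(P,q);print(q,proj(d,[f["seat"]+f["R"].apply([0,0,70]),f["bar"]+f["R"].apply([0,35,0])]).round(1).tolist())
f=frames(P,.735);u=proj(d,[f["seat"]+f["R"].apply([0,0,70])])[0].astype(int)
x0,y0=u-12;g=d["frame"][y0:y0+24,x0:x0+24].max(2);n,l,s,c=cv2.connectedComponentsWithStats((g<38).astype(np.uint8));
for k in range(1,n):
    if s[k,4]>15: print(c[k]+[x0,y0],s[k]+[x0,y0,0,0,0])
```

```text
0.65 [[293.9, 188.2], [305.5, 171.4]]
0.7 [[290.5, 188.1], [303.4, 170.8]]
0.735 [[288.1, 188.1], [301.9, 170.4]]
```

Run:
```python
from h import *
d=viewer.get_image("scene");g=d["frame"].max(2)
print(g[178:202,276:304])
```

```text
[[ 68  69  64  65  67  66  66  67  68  66  66  67  65  68  68  67  62  66
   66  67  65  66  67  69 103 146 166 158]
 [ 68  65  65  65  68  67  64  68  67  66  68  65  66  65  66  68  66  66
   66  68  67  68  67  72 100 146 166 160]
 [ 67  68  69  67  67  65  67  66  67  64  62  64  65  64  65  66  66  64
   68  67  67  68  64  68  95 139 167 162]
 [ 66  67  67  64  67  66  68  65  65  62  58  54  54  53  57  60  63  65
   68  65  67  68  67  68  91 134 165 162]
 [ 69  65  67  65  67  65  64  61  51  53  50  45  47  47  48  53  58  58
   64  67  67  66  67  69  87 133 168 165]
 [ 69  67  67  67  66  68  63  55  50  46  50  47  47  47  49  47  47  53
   59  66  67  66  67  69  86 130 164 165]
 [ 67  68  67  68  67  68  63  50  48  48  46  47  50  47  45  44  46  50
   58  66  65  65  66  66  80 125 163 166]
 [ 70  67  68  65  69  66  57  48  49  50  51  47  48  49  48  49  48  47
   54  62  66  65  66  64  79 121 162 166]
 [ 85  71  65  69  65  61  52  48  47  50  49  48  51  48  49  45  45  46
   47  63  66  68  66  67  77 112 153 167]
 [101  86  73  70  67  62  48  43  45  47  47  
[... 1008 characters left out ...]
107 115 140 183 201 207 209 210 207 207 204 200 186 181 183 177 184 179
  169 173 169 158 132 101 107 121 131 162]
 [106 109 138 181 198 205 208 208 209 209 210 208 202 199 201 196 201 195
  184 182 169 149 131 124 152 156 141 150]
 [108 110 129 167 191 199 204 207 208 210 209 208 208 208 206 203 204 199
  188 172 154 144 152 171 180 160 134 130]
 [108 106 119 149 178 190 196 196 198 206 209 207 206 207 204 202 198 190
  177 161 155 162 175 169 150 126 111 117]
 [107 107 112 131 153 172 183 186 189 197 200 201 200 198 196 189 180 173
  166 173 181 180 162 124 105  98  98 109]
 [106 107 111 119 130 146 163 177 185 187 187 187 185 182 180 178 170 167
  175 192 191 163 124  99  94  87  96 111]]
```

The cap centre measures (288.2,187.5) and the prediction at the stop is (288.1,188.1). The bottle is upright and the robot is clear.

```bash
python3 -c "
from workcell import ctrl
print(ctrl.close_job())"
```

```text
the job is handed in; nothing more can be done
None
```

The bottle was inverted with its cap about 44° down for over a second, laid back in the saddles with its foot on the plate, and swung up with the cradle to its stop; the robot was clear when I handed the job in at about 30 s.

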